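# Thread the next mosaic bead round a bent rod

## Task

Take the dark blue mosaic bead from the drying board, thread it onto the free end of the bent steel rod held in the bench vise, slide it round the bend and press it gently but firmly home against the rubber washer on the row of beads already there, then let go. The beads chip easily and the glue of the row is still soft, so do not let the bead jam or bear hard on the rod, do not shift the row, and leave the other beads and tools where they are.

Things in the scene. Friction and masses are not known exactly. Their poses are not given: they have to be found in the camera images.
- bead_blue: The dark blue mosaic bead, octagonal, 36 mm across flats, 32 mm long along its x axis, with a 15 mm bore right through along x (2.5 mm of play all round the rod); origin at its centre. It starts lying on a flat on the board, z up, its y flats upright. Clay faced with tiles, 45 to 85 g; friction on the rod 0.5 to 0.75. Either end may go first.
- bead_pink: A pink bead of the same size, on the same board: leave it. Which of the three places holds which bead varies.
- bead_sand: A sand-coloured bead of the same size, on the same board: leave it.
- rod: Rigid steel rod, 10 mm thick, about level, 138 mm up. Origin at the tip of its rounded free end; x out of the free end, z up. Inwards it runs straight for 42 mm, then bends left (seen from above) through 80 degrees in 133 mm, then straight 150 mm to the vise. Bent by hand, no true arc: radius 55 to 350 mm, mean 95; between its ends it strays up to 6 mm in height and 6 mm sideways from a level arc, so lead the bead round by feel.
- row_face (a point): Centre of the free face of the black rubber washer (27 mm across) that ends the row of two beads (73 mm long) on the rod's straight part; x points along the rod away from the vise, to the oncoming bead, z up. Its place along the rod varies. The glue is soft: it slides along the rod if pushed with 12 N. A blue bead home against it has its centre 16 mm out along x.
- vise: Blue bench vise, jaws 100 mm wide, tops 148 mm high; origin on the bench under the middle of the jaws. The rod leaves the jaws on its -y side, 50 mm from the origin; x points to the anvil, -x to the screw and its T bar. Fixed.
- board: Wooden drying board, 260 mm (x) by 75 mm (y), 12 mm thick, with an 8 mm high batten across each end; origin at the centre of its underside. The three beads lie on it in a line along x, about 70 mm apart, bores along x within 5 degrees. Fixed.
- nippers: Tile nippers with navy handles, 200 mm long, 22 mm high, lying on the bench; origin near the middle. Leave them.
- glue_jar: Closed jar with a white lid, 68 mm across, 85 mm high; origin at the centre of its underside. Leave it.
- brush: Small blue brush, 180 mm long, lying on the bench; origin near its middle. Leave it.

How it is judged:
By the outcome, as a careful person would: the job done as asked, in the order asked, and still so for the second after the job is handed in, with the robot touching nothing.
It also fails if it takes over 72 s, if anything falls off the work surface, if the arm or the gripper's body presses on something with over 40 N, if the wrist force passes 120 N, or if a joint passes its speed limit or range.

## Robot

A 6-joint arm with a two-finger parallel gripper is mounted at the origin on the work surface. World frame = base frame: x ahead of the robot, y to its left, z up, the work surface at z = 0. Lengths are in m, angles in rad, forces in N, time in s.
With the tool pointing down it reaches from about 0.35 to 0.775 m from the base axis. Payload 7.3 kg.
Tool frame: the origin (TCP) lies at the very end of the fingers, on their centre line; the grasp point (between the pads) lies robot.pinch_z behind it (robot.pinch_z is the distance from the TCP to the grasp point, in m); y points along the fingers, z is the direction in which the jaws open and shut, and the axes are right-handed (so a half turn about y gives the same grasp; the last joint's range is limited). The gripper opens to 92 mm and grips with 3 to 60 N. Pads are 19 mm wide; open, the fingers measure 130 mm over their backs; the gripper's body (75 mm by 190 mm) begins 47 mm behind the grasp point.
Start: joints at [-1.296, 0.342, 1.524, -0, 1.275, -0.146], TCP at [0.214, -0.479, 0.227] pointing down, gripper open.
Joint ranges: [-2.53, 2.53], [-0.77, 2.02], [0.04, 2.7], [-1, 4.14], [0.28, 2.66], [-3.11, 3.11]. Speed limits (rad/s): [2.57, 2.57, 3.14, 3.14, 3.14, 3.14].

## Interface

Orientations are given as [roll, pitch, yaw] about the fixed x, y, z axes, in that order (R = Rz(yaw) Ry(pitch) Rx(roll)).
In Python, from cell import status, viewer, robot gives the robot as it stands. The module is installed in compiled form; this text tells all that it offers.
- The arm moves only by the shell command python3 -m pendant 'ROWS' [FORCE]. ROWS is JSON, a list that holds one entry, the list of rows, each a list of 7 numbers: the shift along the tool's x, y, z in cm, then the turn, a rotation vector about the tool's x, y, z in rad, then the finger opening in cm, from 0 to 9.18. A call has 1 to 20 rows; each row is the pose to reach, as a shift and turn from the pose commanded when the call began, along the tool's axes at that moment; what a row does not reach only later rows make up. A row lasts 1/10 s, in which the tool goes at most 50 mm and 8.59 degrees, less where a joint would pass 70% of its speed; a pose out of reach is approached as far as the arm can. A call with a gripper value outside its range is refused whole. The fingers move at their own pace and stop on an object; FORCE is the grip in N (left out, the last holds). Time passes only in rows, so rows that repeat a pose let the fingers close. It gives the time, the measured TCP pose, the force and the opening at its end, in the units of the state.
- status.observe(): the state, without advancing time (a new reading comes with each control period).
- viewer.read_camera(name): name is "scene" or "top"; returns a dict with "image" (400x640x3 uint8, red, green, blue), "range_z" (400x640 float32, m along the optical axis (not along the pixel's ray), 0 where there is no reading), "fx", "fy", "cx", "cy" (pixels), "distortion" ([k1, k2, p1, p2, k3] as OpenCV has them; the pictures are not rectified), "camera_from_world" (4x4, takes a point from world to camera coordinates). Camera axes: x right, y up, looking along -z (the intrinsics and any distortion apply to the point x, -y, -z); pixel columns grow to the right and rows downward; lengths in m; the calibration is good to about 2 mm. A picture is of the moment at which its call begins.
- robot.hand_in(): hands the job in, once; it reports no verdict.
The state is a dict: "time": time; "qpos": joint angles; "qvel": joint speeds; "joint_efforts": joint torques, N m; "tool_pos": TCP position; "tool_rot": TCP orientation; "contact_force": force on the tool from outside, world axes, zero at the start; "torque": the same for the moment, N m; "opening": finger opening in m.
Only numpy, scipy, OpenCV 4.12 (cv2) and the standard library are available. Lean on these libraries where they do the work, as an engineer would, in place of code of your own. Each camera call takes 0.05 s, during which the arm holds its last target. There are 200 camera calls.

## Working session

There is one attempt and no reset: what is moved stays moved. The work goes in short steps, Python scripts to look and compute and a shell command to move; the robot and the scene stay as the last step left them, time stands still between calls to the robot, and variables do not carry over. Pictures are saved under pics/ and viewed, about 8 in all and at most 12, crops included, and the job is handed in when it is done.

```bash
mkdir -p pics
python3 - <<'E'
from cell import status, viewer, robot
import cv2,numpy as np
print(status.observe(), robot.pinch_z)
for n in ["scene","top"]:
    c=viewer.read_camera(n); cv2.imwrite(f"pics/{n}0.png",c["image"][:,:,::-1])
    np.savez(f"{n}0.npz",**c)
    print(n,c["fx"],c["fy"],c["cx"],c["cy"],c["distortion"],np.round(c["camera_from_world"],4).tolist())
E
```

```text
{'time': 0.0, 'qpos': array([-1.29601179e+00,  3.42751922e-01,  1.52502459e+00,  1.31257389e-05,
        1.27540219e+00, -1.45986466e-01]), 'qvel': array([-2.44886530e-04,  1.36988861e-03, -1.97516312e-03, -9.57695978e-04,
       -2.33391390e-06, -1.29846083e-03]), 'joint_efforts': array([-8.98179969e-04, -4.31244171e+01, -2.44213843e+01,  7.16858706e-02,
        5.60895901e-02, -1.16764741e-04]), 'tool_pos': array([ 0.21436139, -0.47879248,  0.22602717]), 'tool_rot': array([-1.57236368e+00,  2.43137125e-04, -2.72082567e+00]), 'contact_force': array([-0.17469596, -0.10549032, -0.75436112]), 'torque': array([-0.06122568, -0.03531568, -0.00519642]), 'opening': 0.09166474486397305} 0.0188
scene 515.4727856514756 515.4727856514756 322.77502277597284 198.71296619556102 [-0.00696913  0.          0.          0.          0.        ] [[-0.1677, 0.9858, 0.0124, 0.1238], [-0.6509, -0.1201, 0.7496, 0.2884], [0.7404, 0.1176, 0.6618, -1.6548], [0.0, 0.0, 0.0, 1.0]]
top 500.6749868088075 500.6749868088075 322.15776414262103 199.67165878385893 [0.03694782 0.         0.         0.         0.        ] [[-0.0098, -1.0, 0.0003, -0.0392], [0.9966, -0.0097, 0.0821, -0.5946], [-0.0821, 0.0011, 0.9966, -1.1324], [0.0, 0.0, 0.0, 1.0]]
```

View pics/scene0.png

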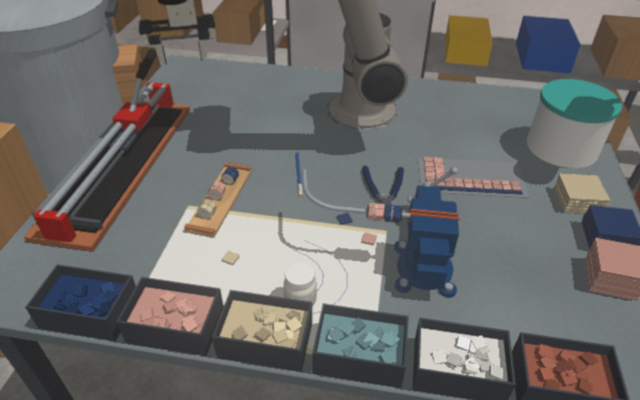

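View pics/top0.png

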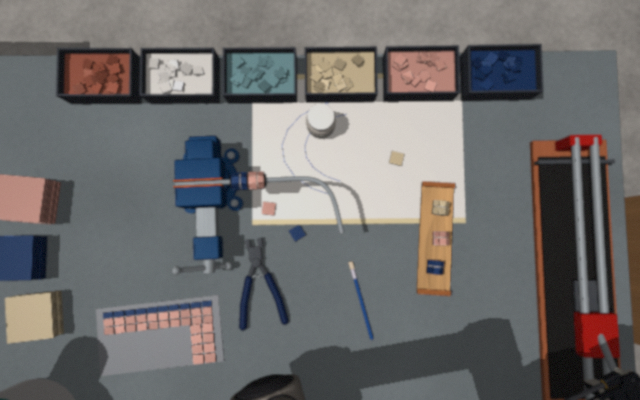

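The scene view shows the blue bead at (229,176), nearest the robot on the board, and the rod with its free end at about (304,172). In the top view the blue bead is at (436,267), the rod tip at (341,232), the bend near (318,185) and the row near (250,180).

```bash
cat > h.py <<'E'
import numpy as np, cv2
from scipy.spatial.transform import Rotation as R
def load(n): return dict(np.load(n))
def cloud(c):
    h,w=c["range_z"].shape
    K=np.array([[c["fx"],0,c["cx"]],[0,c["fy"],c["cy"]],[0,0,1.]])
    u,v=np.meshgrid(np.arange(w),np.arange(h))
    p=cv2.undistortPoints(np.stack([u,v],-1).reshape(-1,1,2).astype(float),K,c["distortion"]).reshape(h,w,2)
    z=c["range_z"]; P=np.stack([p[...,0]*z,-p[...,1]*z,-z],-1)
    T=np.linalg.inv(c["camera_from_world"]); P=P@T[:3,:3].T+T[:3,3]
    P[z==0]=np.nan
    return P
E
python3 - <<'E'
from h import *
np.set_printoptions(precision=4,suppress=True)
for n in ["top","scene"]:
    c=load(n+"0.npz"); P=cloud(c); im=c["image"].astype(int)
    hsv=cv2.cvtColor(c["image"],cv2.COLOR_RGB2HSV)
    Z=P[...,2]
    # rod
    m=(Z>.118)&(Z<.165)&(P[...,0]>.38)&(P[...,0]<.72)&(P[...,1]>-.22)&(P[...,1]<.12)
    pts=P[m]; print(n,"rod pts",len(pts), "tip minx",pts[:,0].min())
    for x in np.arange(.48,.60,.01):
        s=pts[abs(pts[:,0]-x)<.005]; s=s[s[:,1]<-.03]
        if len(s): print("x",round(x,3),len(s),"y",s[:,1].mean(),s[:,1].min(),s[:,1].max(),"z",np.median(s[:,2]),s[:,2].max())
    for y in np.arange(-.10,.12,.01):
        s=pts[abs(pts[:,1]-y)<.005]; s=s[s[:,0]>.56]
        if len(s): print("y",round(y,3),len(s),"x",s[:,0].mean(),s[:,0].min(),s[:,0].max(),"z",np.median(s[:,2]),s[:,2].max())
    # beads: board region
    m=(Z>.03)&(Z<.07)&(P[...,1]<-.2)&(P[...,1]>-.36)&(P[...,0]>.38)&(P[...,0]<.62)
    k,l,st,ce=cv2.connectedComponentsWithStats(m.astype(np.uint8))
    for i in range(1,k):
        if st[i,4]<20: continue
        q=P[l==i]; r=cv2.minAreaRect((q[q[:,2]>.035][:,:2]*1000).astype(np.float32))
        print("bead",ce[i],st[i,4],q.mean(0),q.min(0),q.max(0),im[l==i].mean(0),r)
    # board: orange-ish wood
    m=(P[...,1]<-.18)&(P[...,1]>-.40)&(Z>.008)&(Z<.025)&(P[...,0]>.33)&(P[...,0]<.66)
    k,l,st,ce=cv2.connectedComponentsWithStats(m.astype(np.uint8)); i=1+st[1:,4].argmax()
    print("board",cv2.minAreaRect((P[l==i][:,:2]*1000).astype(np.float32)))
E
```

```text
top rod pts 960 tip minx 0.5151202423583888
x 0.52 22 y -0.08376096862128607 -0.08755920644074688 -0.07902756284512363 z 0.1415930849189595 0.1453952867069246
x 0.53 25 y -0.0820272163108508 -0.08736872113609728 -0.07708858109758651 z 0.1426765233823135 0.15044155146464888
x 0.54 25 y -0.0796813741027511 -0.08558075235023069 -0.07509870938290017 z 0.14325248464500207 0.1457358857935469
x 0.55 23 y -0.07750726840088637 -0.08160527748431642 -0.0732051304884369 z 0.14280962079103832 0.14797927223239848
x 0.56 25 y -0.07497286010912002 -0.07970690756162249 -0.06928074659652744 z 0.14296232253791863 0.14657072889572098
x 0.57 21 y -0.07283353273641036 -0.07767643290405318 -0.06724674605958954 z 0.14347177072652917 0.1469176501980245
x 0.58 24 y -0.07013752267074701 -0.07554197709783153 -0.06523786615203755 z 0.14500581522494504 0.14841226082460768
x 0.59 27 y -0.06606769340162333 -0.07162208069232225 -0.059142031739032985 z 0.14657595475063623 0.1514460233360544
y -0.08 17 x 0.5669396609952766 0.5605110097299238 0.5770806864839159 z 0.1438472227445784 0.14657072889572098
y -0.07 67 x 0.58
[... 6315 characters left out ...]
34 85.1557 96.994 ] ((439.672119140625, -297.03466796875), (35.15143966674805, 35.81191635131836), 84.1316909790039)
bead [216.1086 187.9257] 175 [ 0.5084 -0.3097  0.043 ] [ 0.4866 -0.3321  0.03  ] [ 0.5252 -0.2942  0.0529] [159.3886 129.4914 118.9657] ((505.5985412597656, -313.16668701171875), (37.33795166015625, 38.70831298828125), 88.5197982788086)
bead [206.5078 206.2124] 193 [ 0.5773 -0.3107  0.0428] [ 0.5533 -0.3337  0.0303] [ 0.593  -0.2939  0.051 ] [164.4301 152.3005 128.3627] ((573.3911743164062, -313.56671142578125), (37.165611267089844, 35.533470153808594), 81.87265014648438)
board ((504.6090393066406, -305.13446044921875), (77.91992950439453, 266.2922668457031), 85.4287338256836)
```

```bash
cat >> h.py <<'E'
def go(p,yaw,tilt=0):
    """print shift/turn in tool axes from measured pose to world TCP p, tool-x yaw (deg), fingers down"""
    from cell import status
    s=status.observe(); R0=R.from_euler('xyz',s["tool_rot"])
    R1=R.from_euler('xyz',[-np.pi/2,0,np.radians(yaw)])
    d=R0.inv().apply(np.array(p)-s["tool_pos"])*100; w=(R0.inv()*R1).as_rotvec()
    print(np.round(d,2),np.round(w,3)); return s
E
python3 -c "
from h import *
go([.4393,-.298,.10],173)"
python3 -m pendant '[[[-4,0,-1,0,0.05,0,7],[-8,0,-2,0,0.12,0,7],[-12,1,-3,0,0.2,0,7],[-16,3,-4,0,0.3,0,7],[-20,6,-5,0,0.4,0,7],[-24,9,-6.2,0,0.5,0,7],[-27,11.5,-7,0,0.54,0,7],[-27.9,12.6,-7.3,0,0.54,0,7],[-27.9,12.6,-7.3,0,0.54,0,7],[-27.9,12.6,-7.3,0,0.54,0,7],[-27.9,12.6,-7.3,0,0.54,0,7]]]' 10
python3 -c "
from h import *
s=go([.4393,-.298,.0155],173);print(s['qpos'],s['contact_force'])"
```

```text
[-27.91  12.63  -7.3 ] [0.001 0.543 0.   ]
time: 1.2
tool_pos: [0.439, -0.3002, 0.102]
tool_rot: [-1.569, 0.002, 3.021]
contact_force: [-0.3, -0.2, -0.1]
opening: 0.0701
[ 0.01  8.65 -0.24] [-0.002  0.002 -0.002]
[-7.43726654e-01  4.86191418e-01  1.67649525e+00 -4.13180588e-04
  9.76577994e-01  9.47686199e-01] [-0.34878065 -0.24656878 -0.07402799]
```

```bash
python3 -m pendant '[[[0,2.5,-0.1,0,0,0,6],[0,5,-0.2,0,0,0,6],[0,7.5,-0.2,0,0,0,6],[0,8.4,-0.2,0,0,0,6],[0,8.6,-0.2,0,0,0,6],[0,8.6,-0.2,0,0,0,6],[0,8.6,-0.2,0,0,0,6]]]' 10
python3 - <<'E'
from h import *
from cell import viewer
s=go([.4393,-.298,.0155],173);print(s['contact_force'])
c=viewer.read_camera("scene");i=c["image"][120:240,170:290,::-1];cv2.imwrite("pics/a.png",cv2.resize(i,None,fx=5,fy=5,interpolation=3))
E
```

```text
time: 1.9
tool_pos: [0.4401, -0.2975, 0.016]
tool_rot: [-1.569, 0.002, 3.022]
contact_force: [0.6, 0.1, 0.5]
opening: 0.06
[0.08 0.05 0.06] [-0.002  0.003 -0.002]
[0.59959784 0.08586108 0.46265148]
```

View pics/a.png

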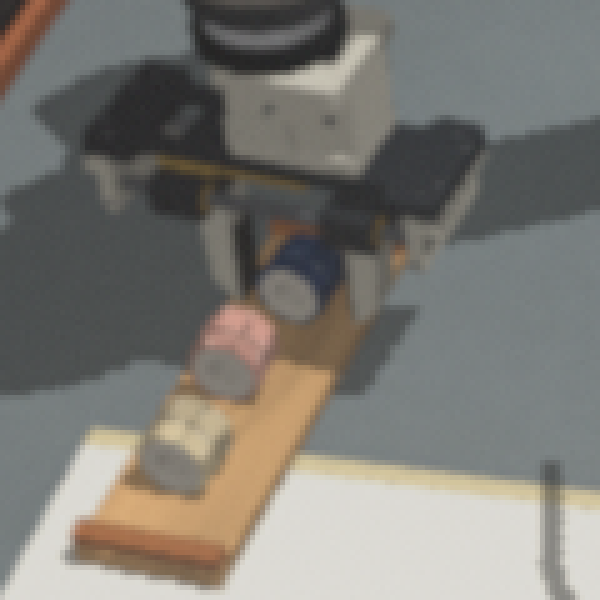

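The blue bead (crop 300,275) lies between the fingers, with the pads at about (235,270) and (365,270). I'm closing on it and lifting.

```bash
python3 -m pendant '[[[0,0,0,0,0,0,4.5],[0,0,0,0,0,0,3.8],[0,0,0,0,0,0,3.3],[0,0,0,0,0,0,3.0],[0,0,0,0,0,0,3.0],[0,0,0,0,0,0,3.0],[0,-0.5,0,0,0,0,3],[0,-2,0,0,0,0,3],[0,-4,0,0,0,0,3],[0,-7,0,0,0,0,3],[0,-10,0,0,0,0,3],[0,-12,0,0,0,0,3],[0,-12,0,0,0,0,3],[0,-12,0,0,0,0,3],[0,-12,0,0,0,0,3],[0,-12,0,0,0,0,3]]]' 12
python3 -c "
from h import *
s=go([.465,-.0955,.1165],192);print(s['contact_force'],s['torque'])"
```

```text
time: 3.55
tool_pos: [0.439, -0.2961, 0.1334]
tool_rot: [-1.572, -0.002, 3.022]
contact_force: [-0.6, 0.3, -1.1]
opening: 0.036
[ -0.2    1.72 -20.23] [ 0.002 -0.329  0.002]
[-0.58494529  0.33866027 -1.12425656] [ 0.05687922  0.03076743 -0.0568267 ]
```

```bash
python3 -m pendant '[[[0,0,-2,0,-0.03,0,3],[0,0.2,-5,0,-0.08,0,3],[0,0.4,-8,0,-0.14,0,3],[0,0.6,-11,0,-0.2,0,3],[0,0.8,-14,0,-0.26,0,3],[-0.1,0.9,-17,0,-0.31,0,3],[-0.1,1,-19.2,0,-0.33,0,3],[-0.2,1,-20.1,0,-0.335,0,3],[-0.2,1,-20.1,0,-0.335,0,3],[-0.2,1,-20.1,0,-0.335,0,3],[-0.2,1,-20.1,0,-0.335,0,3],[-0.2,1,-20.1,0,-0.335,0,3]]]'
python3 - <<'E'
from h import *
from cell import viewer,status
s=status.observe();print(s['tool_pos'],np.degrees(s['tool_rot']),s['contact_force'],s['torque'],s['qpos'])
for n in ["scene","top"]:
    c=viewer.read_camera(n);np.savez(n+"1.npz",**c)
    a=(slice(120,220),slice(250,350)) if n=="scene" else (slice(160,280),slice(270,390))
    cv2.imwrite(f"pics/b_{n}.png",cv2.resize(c["image"][a][:,:,::-1],(600,600),interpolation=3))
def proj(c,p):
    p=np.array(p,float).reshape(-1,3);T=c["camera_from_world"];q=p@T[:3,:3].T+T[:3,3];q=q*[1,-1,-1]
    K=np.array([[c["fx"],0,c["cx"]],[0,c["fy"],c["cy"]],[0,0,1.]])
    return cv2.projectPoints(q,np.zeros(3),np.zeros(3),K,c["distortion"])[0].reshape(-1,2)
c=load("scene1.npz"); b=s['tool_pos']+[0,0,.014]
h=np.radians(np.degrees(s['tool_rot'][2])-180);d=np.array([np.cos(h),np.sin(h),0])
print("pred front face centre, bead centre",proj(c,[b+.016*d,b]))
# top: line fit of the tip straight
t=load("top0.npz");P=cloud(t);m=(P[...,2]>.118)&(P[...,0]>.518)&(P[...,0]<.562)&(P[...,1]<-.05)&(P[...,1]>-.11)
f=np.polyfit(P[m][:,0],P[m][:,1],1);print("tip line",f,np.degrees(np.arctan(f[0])),np.polyval(f,.515),np.polyval(f,.56))
E
```

```text
time: 4.75
tool_pos: [0.4654, -0.0982, 0.1247]
tool_rot: [-1.571, -0.0, -2.927]
contact_force: [0.3, 0.1, -0.4]
opening: 0.0363
[ 0.4653985  -0.09821975  0.12466734] [-8.99874939e+01 -1.42959578e-03 -1.67724090e+02] [ 0.30623267  0.09890013 -0.43041886] [0.03469609 0.00020869 0.04451228] [-3.69180681e-01  3.68127917e-01  1.80169766e+00 -2.37229141e-04
  9.71667663e-01  9.87494368e-01]
pred front face centre, bead centre [[302.20920038 160.35646812]
 [302.10295703 156.29442411]]
tip line [ 0.21826668 -0.1974984 ] 12.312657227905627 -0.08509105754167864 -0.07526905676976443
```

View pics/b_scene.png

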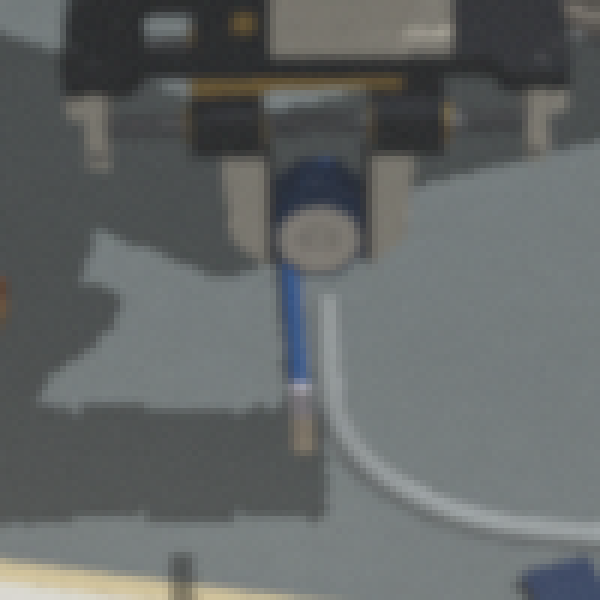

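The scene crop shows the bead's front face centred at about (319,237) and the rod tip at about (330,297), so the bead sits roughly 4 mm too far towards -y. I'll measure that properly.

```bash
cat >> h.py <<'E'
def proj(c,p):
    p=np.array(p,float).reshape(-1,3);T=c["camera_from_world"];q=p@T[:3,:3].T+T[:3,3];q=q*[1,-1,-1]
    K=np.array([[c["fx"],0,c["cx"]],[0,c["fy"],c["cy"]],[0,0,1.]])
    return cv2.projectPoints(q,np.zeros(3),np.zeros(3),K,c["distortion"])[0].reshape(-1,2)
E
python3 - <<'E'
from h import *
np.set_printoptions(precision=4,suppress=True)
c=load("scene1.npz");P=cloud(c);Z=P[...,2];im=c["image"]
# bead: blue pixels above z .12
hsv=cv2.cvtColor(im,cv2.COLOR_RGB2HSV)
win=np.zeros(Z.shape,bool);win[140:168,290:316]=1
blue=win&(hsv[...,0]>100)&(hsv[...,0]<130)&(hsv[...,1]>90)&(Z>.13)
print("blue",blue.sum(),P[blue].mean(0)); q=P[blue]; t=q[q[:,2]>np.percentile(q[:,2],40)];print("top flat",t.mean(0),np.percentile(q[:,2],[10,50,75,90,97]))
v,u=np.nonzero(blue);print("u",u.mean(),u.min(),u.max(),v.min(),v.max())
face=win&~blue&(Z>.115)&(Z<.16)&(abs(P[...,0]-.481)<.006)
v,u=np.nonzero(face);print("face",face.sum(),u.mean(),v.mean(),u.min(),u.max(),v.min(),v.max(),P[face].mean(0))
k,l,st,ce=cv2.connectedComponentsWithStats(face.astype(np.uint8));print(st[1:],ce[1:])
# rod rows
for v in range(168,186,2):
    r=[u for u in range(296,316) if .125<Z[v,u]<.16]
    g=im[v,296:316].astype(float).sum(1)
    print(v,r, P[v,r].mean(0) if r else '')
print(c["image"][158,296:312].tolist())
b=np.array([.4654,-.0982,.13867]);d=np.array([.977,.213,0])
print(proj(c,[b+.016*d,b+.016*d+[0,0,.018],b+[0,0,.018],b-.016*d+[0,0,.018],[.53,-.0817,.138],[.56,-.0753,.138]]))
E
```

```text
blue 18 [ 0.4662 -0.098   0.1575]
top flat [ 0.4633 -0.0986  0.1588] [0.1544 0.1579 0.1587 0.1596 0.1607]
u 302.0 297 308 147 154
face 183 299.07103825136613 158.39890710382514 290 310 152 165 [ 0.4797 -0.1026  0.1423]
[[290 152  21  14 183]] [[299.071  158.3989]]
168 [] 
170 [302, 303, 304, 305] [ 0.5215 -0.0836  0.1427]
172 [302, 303, 304, 305] [ 0.5278 -0.0824  0.1419]
174 [302, 303, 304, 305, 306] [ 0.5328 -0.0802  0.1403]
176 [302, 303, 304, 305, 306] [ 0.5414 -0.0785  0.1416]
178 [302, 303, 304, 305, 306] [ 0.5471 -0.0774  0.1404]
180 [302, 303, 304, 305, 306] [ 0.5561 -0.0756  0.1421]
182 [302, 303, 304, 305, 306] [ 0.5631 -0.0742  0.1422]
184 [302, 303, 304, 305, 306] [ 0.57   -0.0728  0.1423]
[[86, 87, 90], [114, 113, 108], [126, 122, 116], [124, 120, 114], [119, 115, 109], [118, 114, 108], [117, 115, 108], [120, 117, 110], [118, 115, 108], [117, 114, 108], [120, 117, 111], [125, 121, 114], [120, 116, 110], [95, 94, 94], [67, 68, 72], [79, 78, 77]]
[[302.22   160.3566]
 [302.1125 154.2121]
 [302.0035 150.1712]
 [301.8967 146.209 ]
 [303.6149 173.9638]
 [303.8038 182.5095]]
```

```bash
python3 -m pendant '[[[-0.4,0.1,-0.1,0,0,0,3],[-1,0.1,-0.2,0,0,0,3],[-1.6,0.1,-0.23,0,0,0,3],[-2.2,0.1,-0.23,0,0,0,3],[-2.7,0.1,-0.23,0,0,0,3],[-3,0.1,-0.23,0,0,0,3],[-3.2,0.1,-0.23,0,0,0,3],[-3.4,0.1,-0.23,0,0,0,3],[-3.6,0.1,-0.23,0,0,0,3],[-3.8,0.1,-0.23,0,0,0,3],[-4,0.1,-0.23,0,0,0,3],[-4,0.1,-0.23,0,0,0,3],[-4,0.1,-0.23,0,0,0,3]]]'
python3 - <<'E'
from h import *
from cell import viewer,status
s=status.observe();print(s['tool_pos'],np.degrees(s['tool_rot']),s['contact_force'],s['torque'])
c=viewer.read_camera("scene");np.savez("scene2.npz",**c)
cv2.imwrite(f"pics/c.png",cv2.resize(c["image"][140:200,275:335,::-1],(600,600),interpolation=3))
E
```

```text
time: 6.15
tool_pos: [0.504, -0.0865, 0.1237]
tool_rot: [-1.571, -0.0, -2.926]
contact_force: [0.2, -0.3, -0.9]
opening: 0.0359
[ 0.50398485 -0.08646229  0.12370307] [-8.99977579e+01 -5.83485731e-03 -1.67634351e+02] [ 0.15583129 -0.29241461 -0.88368902] [-0.0222281   0.02117376 -0.02560021]
```

View pics/c.png

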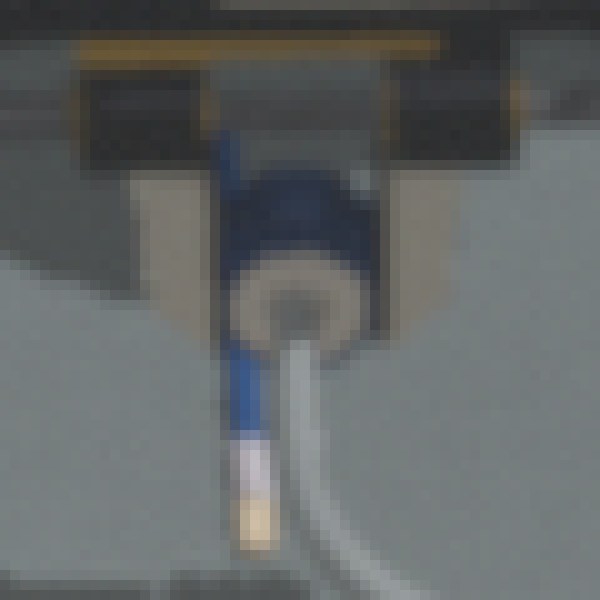

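Run:
```python
from h import *
np.set_printoptions(precision=4,suppress=True)
for n in ["scene1.npz","scene2.npz"]:
    c=load(n);P=cloud(c)
    for v in range(164,180): print(v,c["image"][v,299:311].mean(1).astype(int) if 0 else c["image"][v,298:312].astype(int).mean(-1).astype(int),P[v,304])
c=load("scene2.npz");b=np.array([.504,-.0865,.1377]);d=np.array([.977,.213,0]);print(proj(c,[b+.016*d,[.5145,-.085,.138]]))
```

```text
164 [ 89  96 108 114 116 116 115 112 103 101 107 117 118 115] [ 0.478  -0.0913  0.1261]
165 [ 88  90  95 100 102 101 100 100 101 109 118 121 121 121] [ 0.4784 -0.0912  0.1234]
166 [ 94  99 106 112 111 112 112 111 115 118 121 122 122 123] [ 0.3259 -0.1229 -0.0006]
167 [ 93 102 115 121 122 121 120 118 122 123 122 122 122 123] [ 0.3296 -0.1222 -0.0011]
168 [ 93 103 117 122 121 124 125 126 123 122 124 123 123 122] [ 0.3354 -0.121   0.    ]
169 [ 90 102 116 119 122 132 142 139 129 123 124 124 124 122] [ 0.521  -0.0825  0.1454]
170 [ 92 101 114 119 118 135 149 148 130 121 122 123 123 121] [ 0.521  -0.0825  0.1424]
171 [ 89  99 108 116 117 135 149 150 130 121 121 121 122 121] [ 0.5264 -0.0814  0.1439]
172 [ 89  99 106 114 117 132 150 149 131 122 122 122 122 123] [ 0.5307 -0.0806  0.1444]
173 [ 88  97 104 113 115 133 150 150 132 122 123 122 121 123] [ 0.5311 -0.0805  0.1419]
174 [ 89  96 104 114 115 133 149 150 134 122 121 121 122 122] [ 0.5337 -0.08    0.1411]
175 [ 87  96 105 112 115 131 151 152 136 125 122 123 122 123] [ 0.5414 -0.0785  0.1445]
176 [ 87  95 106 113 114 131 150 151 135 125
[... 1030 characters left out ...]
19 121 113  91] [ 0.5324 -0.0802  0.1459]
173 [ 88 111 121 120 105  98 102 104 103 114 120 117 103  89] [ 0.5312 -0.0805  0.1419]
174 [ 79  95 110 112 107 109 129 136 119 116 115 104  99 101] [ 0.535  -0.0798  0.1422]
175 [ 79  88  93  99 104 124 146 149 128 111 103  97 107 116] [ 0.5395 -0.0789  0.1429]
176 [ 87  91  94  96 102 129 148 150 126 106 103 110 119 123] [ 0.5414 -0.0785  0.1415]
177 [ 88  94 102 107 108 131 149 151 133 118 117 120 122 123] [ 0.5489 -0.077   0.1448]
178 [ 88  93 104 112 113 130 148 153 139 126 123 121 123 122] [ 0.5475 -0.0773  0.1407]
179 [ 86  94 105 113 112 130 148 152 139 126 122 121 124 122] [ 0.5541 -0.076   0.1433]
[[303.9018 171.2298]
 [303.5231 169.6779]]
```

The depth readings put the rod in front of the bore over rows 170–173 (x 0.522–0.531) and centred on it, so the bead is threaded about 5 mm. Next I'll build the rod centreline and list the poses to follow.

```bash
cat > line.py <<'E'
from h import *
from scipy.interpolate import splprep, splev
def centre():
    out=[]
    for n in ["top0.npz"]:
        P=cloud(load(n));Z=P[...,2]
        m=(Z>.122)&(Z<.16)&(P[...,0]>.51)&(P[...,0]<.66)&(P[...,1]>-.11)&(P[...,1]<.062)
        out.append(P[m])
    q=np.vstack(out); c0=np.array([.545,.012]) # bend centre-ish for ordering
    a=np.arctan2(q[:,1]-c0[1],q[:,0]-c0[0])
    bins=np.concatenate([np.arange(.518,.572,.006)]) ; C=[]
    for x in bins:
        s=q[(abs(q[:,0]-x)<.004)&(q[:,1]<-.055)]; C.append([x,np.median(s[:,1]),np.median(s[:,2])-.0043])
    for t in np.arange(np.arctan2(-.084,.032),.75,.08):
        e=q[(abs(a-t)<.05)]
        if len(e)>5: C.append([*(e[:,:2].mean(0)),np.median(e[:,2])-.0043])
    C=np.array(C); return C
C=centre()
d=np.r_[0,np.cumsum(np.linalg.norm(np.diff(C,axis=0),axis=1))]
tck,u=splprep(C.T,u=d,s=len(C)*(.0006**2)); 
fine=np.array(splev(np.linspace(-.006,d[-1]+.01,600),tck)).T
S=np.r_[0,np.cumsum(np.linalg.norm(np.diff(fine,axis=0),axis=1))]; S-=S[np.argmin(abs(fine[:,0]-.5145)+100*(fine[:,1]>-.07))]
at=lambda s: np.array([np.interp(s,S,fine[:,k]) for k in range(3)]).T
def pose(s):
    ss=np.linspace(s-.016,s+.016,33); ss=ss[ss>0]
    p=at(ss); c=p.mean(0); _,_,V=np.linalg.svd(p-c); t=V[0]*np.sign(V[0]@(p[-1]-p[0]))
    c=c+t*(at(max(s,0))-c).dot(t) if s>0 else c+t*(s-ss.mean())
    z=np.cross(t,[0,0,1]);z/=np.linalg.norm(z); x=-t; y=np.cross(z,x)
    return c,np.column_stack([x,y,z])
def plan(svals,off=(0,0,0)):
    from cell import status
    s=status.observe();R0=R.from_euler('xyz',s["tool_rot"]);p0=s["tool_pos"]
    b=p0+R0.apply([0,-.014,0]); i=np.argmin(np.linalg.norm(fine-b,axis=1))
    dd=fine[i]-b; print("t",s["time"],"s now",round(S[i],4),"rod-bead in tool mm",np.round(R0.inv().apply(dd)*1e3,1),"F tool",np.round(R0.inv().apply(s["contact_force"]),1),"M tool",np.round(R0.inv().apply(s["torque"]),2),"open",round(s["opening"],4))
    for v in svals:
        c,M=pose(v); tcp=c+np.array(off)+M@[0,.014,0]
        print(v,np.round(R0.inv().apply(tcp-p0)*100,2).tolist(),np.round((R0.inv()*R.from_matrix(M)).as_rotvec(),3).tolist())
E
python3 - <<'E'
from line import *
np.set_printoptions(precision=4,suppress=True)
print(np.c_[np.arange(0,.25,.01),at(np.arange(0,.25,.01))])
for s in np.arange(.0,.25,.02):
    c,M=pose(s);t=-M[:,0];print(round(s,3),c,"head",np.degrees(np.arctan2(t[1],t[0])),"pitch",np.degrees(np.arcsin(t[2])), "R", )
h=np.array([np.degrees(np.arctan2(*(at(s+.006)-at(s-.006))[[1,0]])) for s in np.arange(.01,.25,.01)]);print(h)
plan([0,.01,.02,.03])
E
```

```text
[[ 0.      0.5145 -0.0843  0.137 ]
 [ 0.01    0.5243 -0.0824  0.1382]
 [ 0.02    0.5341 -0.0806  0.1386]
 [ 0.03    0.5439 -0.0787  0.1388]
 [ 0.04    0.5537 -0.0767  0.1389]
 [ 0.05    0.5634 -0.0746  0.1393]
 [ 0.06    0.5731 -0.0721  0.1402]
 [ 0.07    0.5826 -0.0691  0.1414]
 [ 0.08    0.5918 -0.0654  0.1426]
 [ 0.09    0.6005 -0.0606  0.1435]
 [ 0.1     0.6086 -0.0547  0.1439]
 [ 0.11    0.6156 -0.0477  0.1439]
 [ 0.12    0.6213 -0.0395  0.1434]
 [ 0.13    0.6255 -0.0305  0.1425]
 [ 0.14    0.6282 -0.0209  0.1414]
 [ 0.15    0.6299 -0.0111  0.1402]
 [ 0.16    0.6306 -0.0012  0.1392]
 [ 0.17    0.6307  0.0087  0.1384]
 [ 0.18    0.6304  0.0187  0.138 ]
 [ 0.19    0.6297  0.0287  0.138 ]
 [ 0.2     0.629   0.0387  0.1381]
 [ 0.21    0.6283  0.0486  0.1382]
 [ 0.22    0.628   0.0586  0.1379]
 [ 0.23    0.6281  0.0686  0.1372]
 [ 0.24    0.6281  0.0698  0.1371]]
0.0 [ 0.5145 -0.0843  0.1372] head 10.855795000685642 pitch 5.2155097469292535 R
0.02 [ 0.5341 -0.0806  0.1385] head 10.885719851697282 pitch 1.8592482515555542 R
0.04 [ 0.5537 -0.0766  0.139 ] head 11.955212785154224 pitch 
[... 615 characters left out ...]
 93.92183740276379 pitch 0.2944074119095653 R
0.22 [0.6281 0.0586 0.1377] head 90.89850387423292 pitch -2.4497005895279442 R
0.24 [0.6281 0.0698 0.1371] head 88.18687114386809 pitch -5.066800706893012 R
[10.8409 10.843  11.0583 11.8057 13.2618 15.6749 19.6004 25.1915 32.303
 40.4083 49.7985 60.3411 69.8421 77.4188 83.2397 87.6203 90.8342 93.0284
 94.169  94.1678 93.0062 90.7463 88.4115  0.    ]
t 6.2 s now -0.0024 rod-bead in tool mm [-8.4  1.1  0.1] F tool [-0.3 -0.1 -0.2] M tool [-0.05 -0.02  0.02] open 0.0359
0 [-1.2, 0.04, 0.02] [0.001, 0.026, 0.091]
0.01 [-2.15, -0.04, 0.04] [0.001, 0.027, 0.059]
0.02 [-3.11, -0.08, 0.07] [0.0, 0.026, 0.033]
0.03 [-4.09, -0.11, 0.09] [0.0, 0.021, 0.016]
```

```bash
python3 -m pendant '[[[-0.2,-0.02,0,0,0,0,3],[-0.45,-0.02,0,0,0,0,3],[-0.7,-0.02,0,0,0,0,3],[-0.95,-0.02,0,0,0,0,3],[-1.2,-0.03,0,0,0,0,3],[-1.4,-0.03,0,0,0,0,3],[-1.5,-0.03,0,0,0,0,3],[-1.5,-0.03,0,0,0,0,3],[-1.5,-0.03,0,0,0,0,3]]]'
python3 -c "
from line import *
plan([.01,.02,.025])"
```

```text
time: 7.1
tool_pos: [0.5186, -0.0833, 0.124]
tool_rot: [-1.571, -0.0, -2.926]
contact_force: [-0.4, -0.1, -0.1]
opening: 0.0361
t 7.1 s now 0.0043 rod-bead in tool mm [-0.   0.4  0.3] F tool [0.4 0.1 0. ] M tool [ 0.01 -0.01 -0.02] open 0.0361
0.01 [-0.65, -0.01, 0.04] [0.001, 0.027, 0.059]
0.02 [-1.61, -0.05, 0.07] [0.0, 0.026, 0.033]
0.025 [-2.1, -0.07, 0.08] [0.0, 0.024, 0.02]
```

```bash
python3 -m pendant '[[[-0.2,0,0,0,0,0,3],[-0.45,-0.01,0,0,0,0,3],[-0.7,-0.02,0.01,0,0,0,3],[-0.95,-0.02,0.01,0,0,0,3],[-1.2,-0.03,0.02,0,0,0,3],[-1.45,-0.03,0.02,0,0,0,3],[-1.7,-0.04,0.02,0,0,0,3],[-1.9,-0.04,0.02,0,0,0,3],[-2,-0.05,0.02,0,0,0,3],[-2,-0.05,0.02,0,0,0,3],[-2,-0.05,0.02,0,0,0,3]]]'
python3 -c "
from line import *
plan([.03,.036,.042,.048,.054])"
```

```text
time: 8.2
tool_pos: [0.5382, -0.0792, 0.1245]
tool_rot: [-1.571, -0.0, -2.926]
contact_force: [-0.6, 0.6, -0.1]
opening: 0.0355
t 8.2 s now 0.0244 rod-bead in tool mm [-0.  -0.2  0.6] F tool [ 0.4  0.1 -0.7] M tool [-0.04 -0.02  0.  ] open 0.0355
0.03 [-0.59, -0.03, 0.07] [0.0, 0.021, 0.016]
0.036 [-1.2, -0.04, 0.08] [0.0, 0.014, 0.022]
0.042 [-1.82, -0.06, 0.08] [0.0, 0.003, 0.037]
0.048 [-2.45, -0.09, 0.08] [-0.0, -0.013, 0.058]
0.054 [-3.07, -0.14, 0.06] [-0.001, -0.034, 0.081]
```

```bash
python3 -m pendant '[[[-0.2,-0.01,0.01,0,0,0,3],[-0.4,-0.02,0.02,0,0,0,3],[-0.6,-0.03,0.03,0,0,0,3],[-0.8,-0.03,0.03,0,0,0.01,3],[-1,-0.04,0.04,0,0,0.01,3],[-1.2,-0.04,0.04,0,0,0.02,3],[-1.4,-0.05,0.04,0,0,0.02,3],[-1.6,-0.05,0.04,0,0,0.03,3],[-1.8,-0.06,0.04,0,0,0.035,3],[-1.8,-0.06,0.04,0,0,0.035,3],[-1.8,-0.06,0.04,0,0,0.035,3]]]'
python3 -c "
from line import *
plan([.042,.048,.054,.06,.066])"
```

```text
time: 9.3
tool_pos: [0.5559, -0.0757, 0.1251]
tool_rot: [-1.571, 0.035, -2.926]
contact_force: [-0.8, 0.1, -0.6]
opening: 0.0358
t 9.3 s now 0.0417 rod-bead in tool mm [0.2 0.1 0.5] F tool [ 0.8  0.5 -0.3] M tool [-0.07  0.05 -0.05] open 0.0358
0.042 [-0.01, 0.0, 0.04] [0.0, 0.003, 0.002]
0.048 [-0.64, -0.01, 0.04] [-0.001, -0.013, 0.023]
0.054 [-1.27, -0.03, 0.02] [-0.002, -0.034, 0.046]
0.06 [-1.9, -0.06, -0.02] [-0.004, -0.063, 0.066]
0.066 [-2.51, -0.11, -0.08] [-0.008, -0.101, 0.078]
```

```bash
python3 -m pendant '[[[-0.2,0,0.01,0,0,0.01,3],[-0.4,0,0.02,0,-0.005,0.015,3],[-0.64,-0.01,0.02,0,-0.013,0.023,3],[-0.85,-0.02,0.02,0,-0.02,0.03,3],[-1.06,-0.02,0.02,0,-0.027,0.038,3],[-1.27,-0.03,0.01,-0.002,-0.034,0.046,3],[-1.27,-0.03,0.01,-0.002,-0.034,0.046,3],[-1.27,-0.03,0.01,-0.002,-0.034,0.046,3]]]'
python3 -c "
from line import *
plan([.054,.06,.066,.072,.078])"
```

```text
time: 10.1
tool_pos: [0.5683, -0.0731, 0.1259]
tool_rot: [-1.571, 0.081, -2.892]
contact_force: [0.1, -0.4, -0.5]
opening: 0.036
t 10.1 s now 0.0541 rod-bead in tool mm [-0.2  0.2  0.2] F tool [0.1 0.5 0.4] M tool [-0.02 -0.02 -0.08] open 0.036
0.054 [-0.0, -0.0, 0.01] [-0.0, -0.0, -0.0]
0.06 [-0.63, -0.01, -0.01] [-0.003, -0.029, 0.02]
0.066 [-1.25, -0.02, -0.05] [-0.007, -0.067, 0.032]
0.072 [-1.84, -0.04, -0.11] [-0.011, -0.115, 0.035]
0.078 [-2.42, -0.05, -0.21] [-0.016, -0.173, 0.027]
```

```bash
python3 -m pendant '[[[-0.2,0,0,0,-0.01,0.006,3],[-0.4,0,0,0,-0.02,0.013,3],[-0.63,-0.01,-0.01,-0.003,-0.03,0.02,3],[-0.85,-0.01,-0.02,-0.004,-0.042,0.025,3],[-1.05,-0.02,-0.03,-0.005,-0.054,0.029,3],[-1.25,-0.02,-0.04,-0.007,-0.067,0.032,3],[-1.25,-0.02,-0.04,-0.007,-0.067,0.032,3],[-1.25,-0.02,-0.04,-0.007,-0.067,0.032,3]]]'
python3 -c "
from line import *
plan([.066,.072,.078,.084,.09])"
```

```text
time: 10.9
tool_pos: [0.5803, -0.0697, 0.127]
tool_rot: [-1.571, 0.113, -2.824]
contact_force: [-0.3, -0.3, -0.6]
opening: 0.036
t 10.9 s now 0.0659 rod-bead in tool mm [0.1 0.  0.2] F tool [0.5 0.6 0.1] M tool [ 0.03  0.02 -0.12] open 0.036
0.066 [0.01, -0.0, -0.01] [0.0, -0.0, 0.0]
0.072 [-0.59, -0.0, -0.03] [-0.005, -0.048, 0.003]
0.078 [-1.18, 0.0, -0.09] [-0.011, -0.106, -0.005]
0.084 [-1.74, 0.01, -0.18] [-0.017, -0.174, -0.022]
0.09 [-2.29, 0.03, -0.31] [-0.022, -0.249, -0.045]
```

```bash
python3 -m pendant '[[[-0.2,0,-0.01,0,-0.016,0,3],[-0.4,0,-0.02,0,-0.032,0,3],[-0.59,0,-0.03,-0.005,-0.048,0,3],[-0.79,0,-0.05,-0.006,-0.067,-0.002,3],[-0.99,0,-0.07,-0.008,-0.086,-0.005,3],[-1.18,0,-0.09,-0.011,-0.106,-0.008,3],[-1.18,0,-0.09,-0.011,-0.106,-0.008,3],[-1.18,0,-0.09,-0.011,-0.106,-0.008,3]]]'
python3 -c "
from line import *
plan([.078,.084,.09,.096,.102])"
```

```text
time: 11.7
tool_pos: [0.5912, -0.0651, 0.1283]
tool_rot: [-1.571, 0.105, -2.718]
contact_force: [0.4, -0.5, -0.1]
opening: 0.0357
t 11.7 s now 0.0782 rod-bead in tool mm [-0.  -0.1  0.5] F tool [-0.1  0.1  0.6] M tool [ 0.01 -0.02 -0.02] open 0.0357
0.078 [0.01, -0.0, 0.0] [-0.0, 0.0, 0.003]
0.084 [-0.56, 0.0, -0.03] [-0.007, -0.067, -0.014]
0.09 [-1.12, 0.02, -0.1] [-0.013, -0.143, -0.037]
0.096 [-1.67, 0.05, -0.21] [-0.017, -0.226, -0.064]
0.102 [-2.2, 0.09, -0.36] [-0.019, -0.317, -0.092]
```

Forces are still at noise level. Next is the tightest part of the bend.

```bash
python3 -m pendant '[[[-0.18,0,0,0,-0.022,-0.005,3],[-0.37,0,-0.02,-0.005,-0.044,-0.01,3],[-0.56,0,-0.03,-0.007,-0.067,-0.014,3],[-0.75,0.01,-0.05,-0.009,-0.092,-0.02,3],[-0.94,0.01,-0.07,-0.011,-0.117,-0.028,3],[-1.12,0.02,-0.1,-0.013,-0.143,-0.037,3],[-1.12,0.02,-0.1,-0.013,-0.143,-0.037,3],[-1.12,0.02,-0.1,-0.013,-0.143,-0.037,3]]]'
python3 -c "
from line import *
plan([.09,.096,.102,.108,.114])"
```

```text
time: 12.5
tool_pos: [0.601, -0.0595, 0.1293]
tool_rot: [-1.571, 0.068, -2.574]
contact_force: [-0.3, -0.5, -0.1]
opening: 0.0361
t 12.5 s now 0.09 rod-bead in tool mm [ 0.1 -0.2  0.7] F tool [0.5 0.1 0.3] M tool [-0.03  0.01 -0.06] open 0.0361
0.09 [0.0, -0.0, 0.01] [0.0, -0.0, -0.0]
0.096 [-0.55, 0.0, -0.02] [-0.004, -0.083, -0.027]
0.102 [-1.1, 0.03, -0.1] [-0.006, -0.173, -0.055]
0.108 [-1.64, 0.06, -0.22] [-0.007, -0.272, -0.084]
0.114 [-2.16, 0.12, -0.39] [-0.004, -0.376, -0.111]
```

```bash
python3 -m pendant '[[[-0.18,0,0,0,-0.027,-0.009,3],[-0.37,0,-0.01,-0.003,-0.055,-0.018,3],[-0.55,0,-0.02,-0.004,-0.083,-0.027,3],[-0.74,0.01,-0.04,-0.005,-0.112,-0.036,3],[-0.92,0.02,-0.07,-0.006,-0.142,-0.046,3],[-1.1,0.03,-0.1,-0.006,-0.173,-0.055,3],[-1.1,0.03,-0.1,-0.006,-0.173,-0.055,3],[-1.1,0.03,-0.1,-0.006,-0.173,-0.055,3]]]'
python3 -c "
from line import *
plan([.102,.108,.114,.12,.126])"
```

```text
time: 13.3
tool_pos: [0.6097, -0.0528, 0.1297]
tool_rot: [-1.57, 0.013, -2.401]
contact_force: [-0.3, -0.7, -1.1]
opening: 0.0361
t 13.3 s now 0.1021 rod-bead in tool mm [-0.1 -0.2  0.8] F tool [0.7 1.1 0.3] M tool [ 0.   -0.04  0.02] open 0.0361
0.102 [-0.0, -0.0, 0.0] [-0.001, -0.0, -0.0]
0.108 [-0.55, 0.01, -0.03] [-0.0, -0.099, -0.029]
0.114 [-1.1, 0.03, -0.1] [0.003, -0.203, -0.057]
0.12 [-1.64, 0.07, -0.24] [0.008, -0.308, -0.082]
0.126 [-2.16, 0.12, -0.42] [0.015, -0.409, -0.102]
```

```bash
python3 -m pendant '[[[-0.18,0,0,0,-0.033,-0.01,3],[-0.37,0,-0.02,0,-0.066,-0.02,3],[-0.55,0.01,-0.03,0,-0.099,-0.029,3],[-0.74,0.02,-0.05,0,-0.133,-0.038,3],[-0.92,0.02,-0.07,0.002,-0.168,-0.048,3],[-1.1,0.03,-0.1,0.003,-0.203,-0.057,3],[-1.1,0.03,-0.1,0.003,-0.203,-0.057,3],[-1.1,0.03,-0.1,0.003,-0.203,-0.057,3]]]'
python3 -c "
from line import *
plan([.114,.12,.126,.132,.138])"
```

```text
time: 14.1
tool_pos: [0.6171, -0.0446, 0.1296]
tool_rot: [-1.57, -0.045, -2.198]
contact_force: [-0.6, -0.3, -0.6]
opening: 0.0357
t 14.1 s now 0.114 rod-bead in tool mm [ 0.  -0.2  0.8] F tool [ 0.6  0.6 -0.3] M tool [0.08 0.06 0.04] open 0.0357
0.114 [0.0, 0.0, -0.0] [-0.0, 0.0, -0.0]
0.12 [-0.55, 0.01, -0.02] [0.006, -0.105, -0.026]
0.126 [-1.11, 0.03, -0.1] [0.014, -0.206, -0.046]
0.132 [-1.67, 0.06, -0.22] [0.022, -0.297, -0.06]
0.138 [-2.22, 0.09, -0.4] [0.029, -0.376, -0.067]
```

```bash
python3 -m pendant '[[[-0.18,0,0,0.002,-0.035,-0.009,3],[-0.37,0,-0.01,0.004,-0.07,-0.018,3],[-0.55,0.01,-0.02,0.006,-0.105,-0.026,3],[-0.74,0.02,-0.05,0.009,-0.139,-0.033,3],[-0.92,0.02,-0.07,0.011,-0.173,-0.04,3],[-1.11,0.03,-0.1,0.014,-0.206,-0.046,3],[-1.11,0.03,-0.1,0.014,-0.206,-0.046,3],[-1.11,0.03,-0.1,0.014,-0.206,-0.046,3]]]'
python3 -c "
from line import *
plan([.126,.132,.138,.144,.15])"
```

```text
time: 14.9
tool_pos: [0.6228, -0.035, 0.1289]
tool_rot: [-1.57, -0.091, -1.992]
contact_force: [0.0, 0.2, 0.2]
opening: 0.036
t 14.9 s now 0.1262 rod-bead in tool mm [-0.2 -0.1  0.8] F tool [-0.2 -0.2 -0.1] M tool [0.06 0.02 0.09] open 0.036
0.126 [-0.0, 0.0, 0.0] [-0.0, 0.0, 0.0]
0.132 [-0.58, 0.0, -0.01] [0.008, -0.091, -0.014]
0.138 [-1.16, 0.01, -0.07] [0.017, -0.17, -0.021]
0.144 [-1.74, 0.03, -0.18] [0.024, -0.238, -0.022]
0.15 [-2.33, 0.04, -0.32] [0.029, -0.296, -0.018]
```

```bash
python3 -m pendant '[[[-0.19,0,0,0.003,-0.03,-0.005,3],[-0.38,0,0,0.005,-0.06,-0.01,3],[-0.58,0,-0.01,0.008,-0.091,-0.014,3],[-0.77,0,-0.03,0.011,-0.118,-0.017,3],[-0.96,0.01,-0.05,0.014,-0.144,-0.019,3],[-1.16,0.01,-0.07,0.017,-0.17,-0.021,3],[-1.16,0.01,-0.07,0.017,-0.17,-0.021,3],[-1.16,0.01,-0.07,0.017,-0.17,-0.021,3]]]'
python3 -c "
from line import *
plan([.138,.144,.15,.156,.162])"
```

```text
time: 15.7
tool_pos: [0.6269, -0.0243, 0.1277]
tool_rot: [-1.571, -0.112, -1.821]
contact_force: [0.5, 1.4, -0.6]
opening: 0.0361
t 15.7 s now 0.1381 rod-bead in tool mm [-0.1  0.   0.6] F tool [-1.5  0.4  0.1] M tool [ 0.09 -0.01  0.03] open 0.0361
0.138 [-0.0, 0.01, 0.0] [-0.0, 0.0, -0.0]
0.144 [-0.6, 0.0, -0.01] [0.008, -0.068, -0.001]
0.15 [-1.2, 0.0, -0.05] [0.014, -0.126, 0.003]
0.156 [-1.81, -0.0, -0.14] [0.018, -0.175, 0.013]
0.162 [-2.42, -0.02, -0.25] [0.021, -0.216, 0.028]
```

```bash
python3 -m pendant '[[[-0.2,0,0,0.003,-0.023,0,3],[-0.4,0,-0.01,0.005,-0.046,0,3],[-0.6,0,-0.01,0.008,-0.068,-0.001,3],[-0.8,0,-0.02,0.01,-0.088,0,3],[-1,0,-0.04,0.012,-0.107,0.001,3],[-1.2,0,-0.05,0.014,-0.126,0.003,3],[-1.2,0,-0.05,0.014,-0.126,0.003,3],[-1.2,0,-0.05,0.014,-0.126,0.003,3]]]'
python3 - <<'E'
from line import *
from cell import viewer
plan([.15,.156,.162,.168,.174])
np.set_printoptions(precision=4,suppress=True)
for n in ["top","scene"]:
    P=cloud(load(n+"0.npz"));q=P[(P[...,2]>.12)&(P[...,0]>.59)&(P[...,0]<.67)&(P[...,1]>.05)&(P[...,1]<.1)]
    for y in np.arange(.056,.08,.002):
        e=q[abs(q[:,1]-y)<.0011]; print(n,round(y,3),len(e),np.ptp(e[:,0]) if len(e) else 0, e[:,2].max() if len(e) else 0)
    c=viewer.read_camera(n);np.savez(n+"3.npz",**c)
cs=cv2.resize(load("scene3.npz")["image"][140:240,320:440,::-1],(600,500),interpolation=3);cv2.imwrite("pics/d.png",cs)
E
```

```text
time: 16.5
tool_pos: [0.6294, -0.0127, 0.1264]
tool_rot: [-1.571, -0.109, -1.694]
contact_force: [0.2, -0.3, 0.0]
opening: 0.0358
t 16.5 s now 0.1499 rod-bead in tool mm [0.  0.1 0.3] F tool [ 0.2 -0.   0.3] M tool [0.11 0.   0.12] open 0.0358
0.15 [-0.01, 0.0, -0.01] [-0.0, -0.0, 0.0]
0.156 [-0.62, -0.0, -0.01] [0.005, -0.049, 0.01]
0.162 [-1.24, -0.01, -0.05] [0.008, -0.09, 0.025]
0.168 [-1.86, -0.04, -0.11] [0.01, -0.124, 0.045]
0.174 [-2.48, -0.07, -0.19] [0.011, -0.151, 0.066]
top 0.056 4 0.006411085927467641 0.14299122158126432
top 0.058 7 0.008072429650481494 0.14410885983211674
top 0.06 6 0.008416722010360922 0.14622875155622728
top 0.062 5 0.008918447273862928 0.14468573479975988
top 0.064 6 0.00901332517736042 0.14508642093391422
top 0.066 5 0.008435155130282701 0.14508642093391422
top 0.068 5 0.008611345307279028 0.1461857035450871
top 0.07 5 0.006132884445573916 0.14710136017224018
top 0.072 24 0.025034618781830664 0.15467854102963896
top 0.074 16 0.02724341037758027 0.15604232890297198
top 0.076 21 0.03405695266243847 0.1584313575071985
top 0.078 20 0.035173682166179554 0.15917556841197822
scene 0.056 5 0.004680595683224764 0.144117435557385
scene 0.058 5 0.006583757894375264 0.14362200333502162
scene 0.06 5 0.005394625106437401 0.14430800909675956
scene 0.062 5 0.006544978450592875 0.14539423866879064
scene 0.064 5 0.004304588094104944 0.14544747301118588
scene 0.066 5 0.008276899473687482 0.14377068816039373
scene 0.068 5 0.006226320817736997 0.14402617536673334
scene 0.07 4 0.0075446490086851226 0.14613964364577414
scene 0.072 4 0.0023643178271066656 0.14546923476662554
scene 0.074 10 0.015909814830541436 0.15329376479095225
scene 0.076 14 0.02044990122956314 0.15623688182670525
scene 0.078 18 0.023390494717715482 0.15835848501974037
```

View pics/d.png

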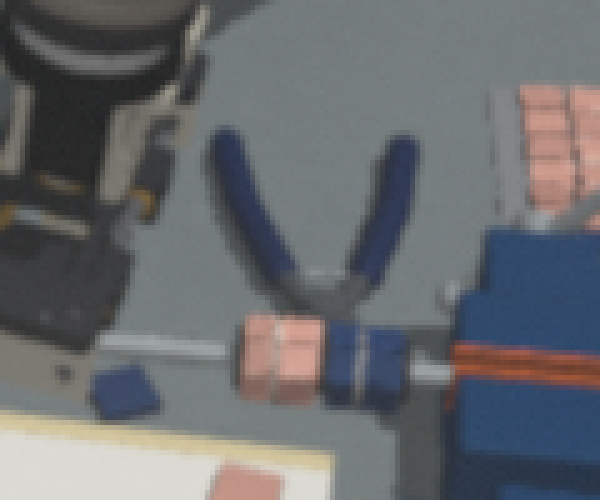

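```bash
python3 -m pendant '[[[-0.2,0,0,0.002,-0.016,0.003,3],[-0.41,0,-0.01,0.003,-0.032,0.006,3],[-0.62,0,-0.01,0.005,-0.049,0.01,3],[-0.83,0,-0.02,0.006,-0.063,0.015,3],[-1.04,-0.01,-0.04,0.007,-0.077,0.02,3],[-1.24,-0.01,-0.05,0.008,-0.09,0.025,3],[-1.24,-0.01,-0.05,0.008,-0.09,0.025,3],[-1.24,-0.01,-0.05,0.008,-0.09,0.025,3]]]'
python3 - <<'E'
from line import *
plan([.162,.168,.174,.18,.186])
P=cloud(load("top0.npz"));q=P[(P[...,2]>.125)&(P[...,0]>.61)&(P[...,0]<.65)&(P[...,1]>.012)&(P[...,1]<.068)]
f=np.polyfit(q[:,1],q[:,0],1);g=np.polyfit(q[:,1],q[:,2],1);print(90-np.degrees(np.arctan(f[0])),[np.polyval(f,y) for y in (0,.02,.05)],[np.polyval(g,y)-.0039 for y in (.02,.06)])
E
```

```text
time: 17.4
tool_pos: [0.6304, -0.0004, 0.1251]
tool_rot: [-1.571, -0.084, -1.604]
contact_force: [-0.6, 0.1, 0.4]
opening: 0.0357
t 17.4 s now 0.1619 rod-bead in tool mm [0.1 0.1 0.3] F tool [-0.  -0.4 -0.6] M tool [ 0.1  -0.02  0.02] open 0.0357
0.162 [-0.0, -0.01, 0.0] [0.0, -0.0, 0.0]
0.168 [-0.63, -0.01, -0.0] [0.003, -0.034, 0.02]
0.174 [-1.25, -0.03, -0.03] [0.004, -0.061, 0.041]
0.18 [-1.88, -0.06, -0.07] [0.005, -0.082, 0.062]
0.186 [-2.5, -0.1, -0.13] [0.005, -0.096, 0.078]
92.27026272989808 [np.float64(0.6307617858955572), np.float64(0.6299688997109121), np.float64(0.6287795704339444)] [np.float64(0.13862822736531466), np.float64(0.13847269978079432)]
```

```bash
python3 -m pendant '[[[-0.2,0,0,0,-0.011,0.006,3],[-0.42,0,0,0.002,-0.022,0.013,3],[-0.63,-0.01,0,0.003,-0.034,0.02,3],[-0.84,-0.02,-0.01,0.003,-0.043,0.027,3],[-1.05,-0.02,-0.02,0.004,-0.052,0.034,3],[-1.25,-0.03,-0.03,0.004,-0.06,0.041,3],[-1.46,-0.04,-0.05,0.005,-0.066,0.05,3],[-1.67,-0.05,-0.06,0.005,-0.071,0.058,3],[-1.88,-0.07,-0.08,0.005,-0.075,0.066,3],[-1.88,-0.07,-0.08,0.005,-0.075,0.066,3],[-1.88,-0.07,-0.08,0.005,-0.075,0.066,3]]]'
cat >> line.py <<'E'
def end(ys):
    plan([])
    for y in ys: print(y); go([.63-(y-.02)*.0396,y,.1383-.014],-87.73)
E
python3 - <<'E'
from line import *
end([.03,.04,.05])
E
```

```text
time: 18.5
tool_pos: [0.6302, 0.0184, 0.1243]
tool_rot: [-1.57, -0.018, -1.529]
contact_force: [0.3, -0.3, 0.7]
opening: 0.0358
t 18.5 s now 0.1801 rod-bead in tool mm [-0.2  0.2  0.2] F tool [ 0.3 -0.7  0.3] M tool [ 0.12  0.06 -0.03] open 0.0358
0.03
[-1.16 -0.02 -0.01] [-0.001  0.002  0.018]
0.04
[-2.16 -0.04 -0.01] [-0.001  0.002  0.018]
0.05
[-3.16 -0.06 -0.  ] [-0.001  0.002  0.018]
```

```bash
python3 -m pendant '[[[-0.2,0,0,0,0,0.006,3],[-0.45,-0.01,0,0,0,0.01,3],[-0.7,-0.01,0,0,0,0.015,3],[-0.95,-0.02,-0.01,0,0.002,0.018,3],[-1.2,-0.02,-0.01,0,0.002,0.018,3],[-1.45,-0.03,-0.01,0,0.002,0.018,3],[-1.7,-0.03,-0.01,0,0.002,0.018,3],[-1.95,-0.04,-0.01,0,0.002,0.018,3],[-2.2,-0.04,-0.01,0,0.002,0.018,3],[-2.45,-0.05,0,0,0.002,0.018,3],[-2.65,-0.05,0,0,0.002,0.018,3],[-2.65,-0.05,0,0,0.002,0.018,3],[-2.65,-0.05,0,0,0.002,0.018,3]]]'
python3 - <<'E'
from line import *
from cell import viewer
end([.05,.055])
c=viewer.read_camera("scene");np.savez("scene4.npz",**c)
cv2.imwrite("pics/e.png",cv2.resize(c["image"][150:230,320:420,::-1],(750,600),interpolation=3))
E
```

```text
time: 19.8
tool_pos: [0.6291, 0.045, 0.1243]
tool_rot: [-1.57, 0.0, -1.53]
contact_force: [-0.5, -0.3, -1.4]
opening: 0.0363
t 19.8 s now 0.2065 rod-bead in tool mm [-0.2  0.1 -0.5] F tool [ 0.2  1.4 -0.5] M tool [ 0.09 -0.   -0.05] open 0.0363
0.05
[-0.5 -0.  -0. ] [-0.001  0.001 -0.   ]
0.055
[-1. -0. -0.] [-0.001  0.001 -0.   ]
```

View pics/e.png

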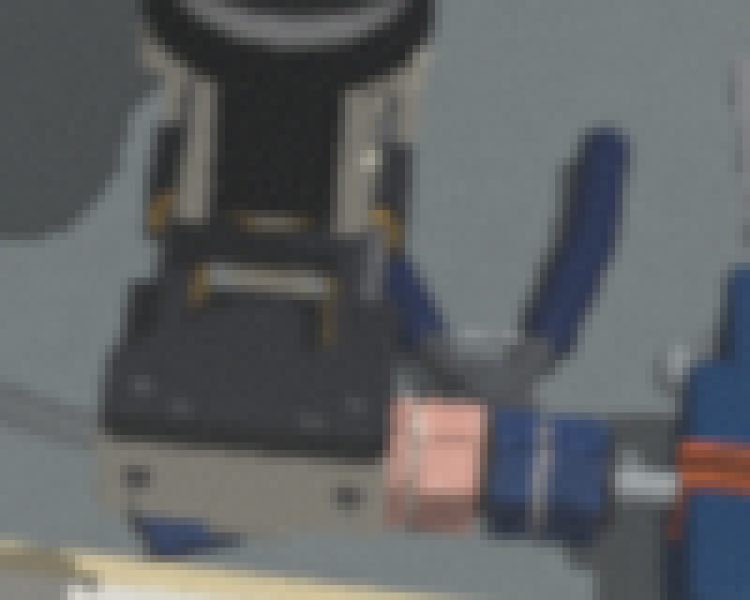

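```bash
python3 -m pendant '[[[-0.15,0,0,0,0,0,3],[-0.3,0,0,0,0,0,3],[-0.45,0,0,0,0,0,3],[-0.6,0,0,0,0,0,3],[-0.6,0,0,0,0,0,3],[-0.6,0,0,0,0,0,3]]]'
python3 -c "
from line import *
end([.055])"
python3 -m pendant '[[[-0.1,0,0,0,0,0,3],[-0.2,0,0,0,0,0,3],[-0.2,0,0,0,0,0,3],[-0.2,0,0,0,0,0,3]]]'
python3 -m pendant '[[[-0.05,0,0,0,0,0,3],[-0.1,0,0,0,0,0,3],[-0.1,0,0,0,0,0,3],[-0.1,0,0,0,0,0,3]]]'
```

```text
time: 20.45
tool_pos: [0.6288, 0.051, 0.1243]
tool_rot: [-1.57, 0.0, -1.53]
contact_force: [0.1, -0.1, -0.5]
opening: 0.0356
t 20.45 s now 0.2123 rod-bead in tool mm [ 0.   0.2 -0.6] F tool [0.1 0.5 0.1] M tool [ 0.1   0.04 -0.06] open 0.0356
0.055
[-0.4  -0.   -0.01] [-0.001  0.001 -0.   ]
time: 20.85
tool_pos: [0.6287, 0.0529, 0.1243]
tool_rot: [-1.57, 0.0, -1.531]
contact_force: [-0.4, 0.0, -0.4]
opening: 0.0361
time: 21.25
tool_pos: [0.6287, 0.0539, 0.1243]
tool_rot: [-1.57, 0.0, -1.531]
contact_force: [0.1, -0.5, -1.3]
opening: 0.0363
```

```bash
python3 -m pendant '[[[-0.05,0,0,0,0,0,3],[-0.1,0,0,0,0,0,3],[-0.1,0,0,0,0,0,3]]]'|sed -n '2p;4p'
python3 -m pendant '[[[-0.05,0,0,0,0,0,3],[-0.05,0,0,0,0,0,3],[-0.05,0,0,0,0,0,3]]]'|sed -n '2p;4p'
python3 -m pendant '[[[-0.05,0,0,0,0,0,3],[-0.05,0,0,0,0,0,3],[-0.05,0,0,0,0,0,3]]]'|sed -n '2p;4p'
```

```text
tool_pos: [0.6286, 0.055, 0.1243]
contact_force: [0.2, 0.3, -0.8]
tool_pos: [0.6287, 0.0554, 0.1243]
contact_force: [-0.3, -0.1, -0.1]
tool_pos: [0.6286, 0.0559, 0.1243]
contact_force: [0.6, -0.0, -0.3]
```

```bash
python3 -m pendant '[[[-0.05,0,0,0,0,0,3],[-0.05,0,0,0,0,0,3],[-0.05,0,0,0,0,0,3]]]'|sed -n '2p;4p'
python3 -m pendant '[[[-0.05,0,0,0,0,0,3],[-0.05,0,0,0,0,0,3],[-0.05,0,0,0,0,0,3]]]'|sed -n '2p;4p'
```

```text
tool_pos: [0.6286, 0.0565, 0.1243]
contact_force: [1.3, 0.1, -0.4]
tool_pos: [0.6286, 0.0567, 0.1243]
contact_force: [-0.5, -2.8, 0.2]
```

```bash
python3 -m pendant '[[[-0.04,0,0,0,0,0,3],[-0.04,0,0,0,0,0,3],[-0.04,0,0,0,0,0,3]]]'|sed -n '2p;4p'
```

```text
tool_pos: [0.6286, 0.0567, 0.1243]
contact_force: [0.9, -5.0, -0.2]
```

```bash
python3 -m pendant '[[[-0.015,0,0,0,0,0,3],[-0.015,0,0,0,0,0,3],[-0.015,0,0,0,0,0,3],[-0.015,0,0,0,0,0,3],[-0.015,0,0,0,0,0,3]]]'
python3 -c "
from line import *
end([.0567])"
```

```text
time: 23.55
tool_pos: [0.6286, 0.0567, 0.1243]
tool_rot: [-1.57, -0.001, -1.531]
contact_force: [0.2, -4.9, 0.3]
opening: 0.0359
t 23.55 s now 0.2181 rod-bead in tool mm [-0.1  0.3 -0.6] F tool [ 4.9 -0.3  0. ] M tool [-0.01  0.05 -1.03] open 0.0359
0.0567
[-0. -0. -0.] [-0.001  0.     0.001]
```

```bash
python3 -m pendant '[[[0,0.04,0,0,0,0,3],[0,0.08,0,0,0,0,3],[0,0.12,0,0,0,0,3],[0,0.15,0,0,0,0,3],[0,0.15,0,0,0,0,3]]]'
python3 -m pendant '[[[0,0.03,0,0,0,0,3],[0,0.05,0,0,0,0,3],[0,0.05,0,0,0,0,3]]]'
```

```text
time: 24.05
tool_pos: [0.6289, 0.0567, 0.1234]
tool_rot: [-1.569, -0.001, -1.531]
contact_force: [-1.2, -5.7, 3.0]
opening: 0.036
time: 24.35
tool_pos: [0.629, 0.0567, 0.123]
tool_rot: [-1.569, -0.001, -1.531]
contact_force: [-0.4, -5.8, 2.7]
opening: 0.0362
```

```bash
python3 -m pendant '[[[0,0,0,0,0,0,3.6],[0,0,0,0,0,0,3.7],[0,0,0,0,0,0,3.8],[0,0,0,0,0,0,4],[0,0,0,0,0,0,4.5],[0,0,0,0,0,0,5.2],[0,0,0,0,0,0,5.8],[0,0,0,0,0,0,5.8],[0,0,0,0,0,0,5.8]]]'
python3 - <<'E'
from line import *
from cell import viewer
end([.0567])
c=viewer.read_camera("scene");np.savez("scene5.npz",**c)
cv2.imwrite("pics/f.png",cv2.resize(c["image"][150:230,320:420,::-1],(750,600),interpolation=3))
E
```

```text
time: 25.25
tool_pos: [0.6285, 0.0575, 0.1223]
tool_rot: [-1.57, 0.0, -1.531]
contact_force: [-0.3, -0.4, -0.1]
opening: 0.058
t 25.25 s now 0.2189 rod-bead in tool mm [-0.1 -1.7 -0.5] F tool [ 0.4  0.1 -0.4] M tool [ 0.1  -0.02 -0.  ] open 0.058
0.0567
[ 0.08 -0.2  -0.  ] [-0.001  0.001 -0.   ]
```

View pics/f.png

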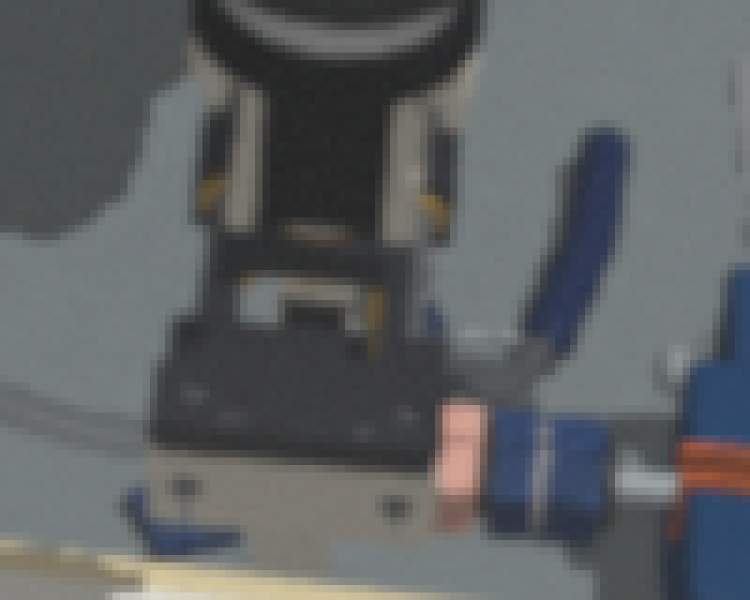

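The gripper hides the bead, but the row's pink/blue edge at (487,470) and its far end at (608,470) haven't moved from the last picture. I'm going straight up.

```bash
python3 -m pendant '[[[0,-0.5,0,0,0,0,5.8],[0,-1.5,0,0,0,0,5.8],[0,-3,0,0,0,0,5.8],[0,-5,0,0,0,0,5.8],[0,-7.5,0,0,0,0,5.8],[0,-10,0,0,0,0,5.8],[0,-12,-3,0,0,0,5.8],[0,-12.5,-6,0,0,0,5.8],[3,-12.5,-6,0,0,0,5.8],[6,-12.5,-6,0,0,0,5.8],[9,-12.5,-6,0,0,0,5.8],[12,-12.5,-6,0,0,0,5.8],[12,-12.5,-6,0,0,0,5.8],[12,-12.5,-6,0,0,0,5.8]]]'
python3 - <<'E'
from line import *
from cell import viewer
np.set_printoptions(precision=4,suppress=True)
c=viewer.read_camera("scene");np.savez("scene6.npz",**c);viewer.read_camera("top")
cv2.imwrite("pics/g.png",cv2.resize(c["image"][150:240,190:420,::-1],(800,313),interpolation=3))
a=load("scene0.npz")["image"].astype(int)[195:225,364:405];b=c["image"].astype(int)[195:225,364:405]
print("row diff",abs(a-b).mean(), abs(a-b).mean(2).mean(0).astype(int))
P=cloud(c);q=P[(P[...,2]>.12)&(P[...,0]>.59)&(P[...,0]<.67)&(P[...,1]>.02)&(P[...,1]<.12)]
for y in np.arange(.03,.084,.003):
    e=q[abs(q[:,1]-y)<.0016]; print(round(y,3),len(e),np.ptp(e[:,0]) if len(e) else 0, e[:,2].max() if len(e) else 0)
E
```

```text
time: 26.7
tool_pos: [0.5734, -0.0652, 0.2479]
tool_rot: [-1.569, 0.0, -1.532]
contact_force: [-0.3, 0.0, -0.2]
opening: 0.058
row diff 3.8653116531165312 [27 21 11  3  2  2  3  3  3  2  2  2  2  3  2  2  3  2  2  3  2  1  2  1
  2  2  2  2  2  2  2  1  2  2  2  2  2  2  2  2  2]
0.03 4 0.00600119476037686 0.14317467315409127
0.033 9 0.010707535259565137 0.14477690832004086
0.036 7 0.006455512193579316 0.14348304372751253
0.039 7 0.008484782868366403 0.1447310781474298
0.042 21 0.02440020298384804 0.15724955809045216
0.045 26 0.02530903460352718 0.15451594966094817
0.048 27 0.026233643911835136 0.15575849107745543
0.051 24 0.02828213446215677 0.15441712061002244
0.054 27 0.029924001322881644 0.1574520121719284
0.057 26 0.03445811787819031 0.15368936769155017
0.06 24 0.02240449137440148 0.15555197518938546
0.063 26 0.025780153459443844 0.15595056903481808
0.066 26 0.024986473616862348 0.1565827507484685
0.069 27 0.030812805319642256 0.15595048170879566
0.072 24 0.025048151715290512 0.1562400405564257
0.075 18 0.018707026607776567 0.15365536425821957
0.078 24 0.026892428554801118 0.1578828663768147
0.081 26 0.025523348825998715 0.15800866954561854
```

View pics/g.png

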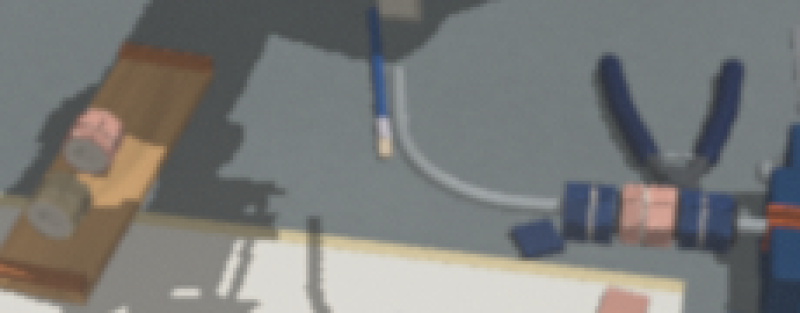

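The blue bead (590,210) sits flush against the row. The pink and sand beads, brush and nippers are where they were, and the row pixels haven't changed. I'm handing in.

```bash
python3 -c "
from cell import robot,status
s=status.observe();print(s['time'],s['contact_force']);print(robot.hand_in())"
```

```text
26.8 [1.08330439 1.20164837 0.20604423]
the job is handed in; nothing more can be done
None
```

The blue bead is threaded onto the rod, round the bend and seated against the rubber washer. I let go, backed the arm clear and handed in at 26.8 s of the 72 s allowed. The hand-in gives no verdict.

- **Along the rod:** I led the bead along a centreline measured from the top camera. Force readings between steps stayed near noise, 1.5 N at most, with no sign of jamming.
- **Pressing home:** the bead met the washer at about y = 0.0567 m. I pressed with about 5–6 N, against the 12 N at which the row slides.
- **Before letting go:** I lowered the bead about 1.3 mm towards resting on the rod. This read about 3 N upward, which I took to be mostly friction on the washer.
- **Last checks:** the final scene picture shows the bead flush with the row. The row's pixels match the first picture, and the pink and sand beads, nippers and brush look unmoved. I didn't check the jar in the last picture.

**Disagreements:** the two cameras differed by about 2 mm on the rod and the washer face. Measured against the top camera, contact came about 1 mm later than expected. I went by the force reading for the final seating.

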